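# Pack a circuit board away in its transport case

### The arm

A 7-joint arm with a two-finger parallel gripper is mounted at the origin on the work surface. World frame = base frame: x ahead of the robot, y to its left, z up, the work surface at z = 0. Lengths are in m, angles in rad, forces in N, time in s.
With the tool pointing down it reaches from about 0.425 to 0.875 m from the base axis. Payload 4.7 kg.
Tool frame: the origin (TCP) lies at the very end of the fingers, on their centre line; the grasp point (between the pads) lies 19 mm behind it (manip.pinch_z is the distance from the TCP to the grasp point, in m); z points along the fingers, y is the direction in which the jaws open and shut (so a half turn about z gives the same grasp; the last joint's range is limited). The gripper opens to 87 mm and grips with 3 to 60 N. Pads are 19 mm wide; open, the fingers measure 117 mm over their backs; the gripper's body (75 mm by 190 mm) begins 51 mm behind the grasp point.
Start: joints at [1.335, 0.321, -0.07, 1.45, 0.023, 1.371, -0.057], TCP at [0.161, -0.63, 0.223] pointing down, gripper open.
Joint ranges: [-2.86, 2.86], [-0.3, 2.09], [-1.38, 1.24], [0.06, 2.45], [-1.56, 4.7], [0.09, 2.05], [-2.69, 2.69]. Speed limits (rad/s): [2.57, 2.57, 3.14, 3.14, 3.14, 3.14, 3.14].

### API

Orientations are given as a unit quaternion [w, x, y, z].
In Python, from rig import status, optics, close_job, manip gives the robot as it stands.
- The arm moves only by the shell command python3 -m creep 'ROWS' [FORCE]. ROWS is JSON, a list of rows, each an object of numbers: "dx", "dy", "dz": the shift along the world's x, y, z in mm; "wx", "wy", "wz": the turn, a rotation vector about the world's x, y, z in rad; "jaw": the finger opening in mm, from 0 to 87. A call has 1 to 10 rows; each row is the pose to reach, as a shift and turn from the pose measured when the call began; what a row does not reach only later rows make up. A row lasts 1/8 s, in which the tool goes at most 62.5 mm and 10.7 degrees, less where a joint would pass 70% of its speed; a pose out of reach is approached as far as the arm can. A call with a gripper value outside its range is refused whole. The fingers move at their own pace and stop on an object; FORCE is the grip in N (left out, the last holds). Time passes only in rows, so rows that repeat a pose let the fingers close. It gives the time, the measured TCP pose, the force and the opening at its end, in the units of the state.
- status.sense(): the state, without advancing time (a new reading comes with each control period).
- optics.camera(name): name is "scene" or "side" or "wrist"; returns the picture (400x640x3 uint8, blue, green, red); there is no depth.
- optics.camera_info(name): a dict with "vfov" (degrees; the focal length in pixels is half the picture's height over the tangent of half this angle, whatever the lens; pixels are square), "cx", "cy" (the principal point, pixels), "k1" (the pictures are not rectified: a ray, as slopes to the right and down, at radius r is drawn at 1 + k1 r^2 times it, then the intrinsics apply), "xyz" and "orientation" of the camera in the world. Camera axes: x right, y down, z forward; pixel columns grow to the right and rows downward; lengths in m; the calibration is good to about 2 mm. A picture is of the moment at which its call begins: read the wrist's pose just before it. camera_info takes no time and is no camera call; for the wrist camera it gives the pose at the moment of the call.
- close_job(): hands the job in, once; it reports no verdict.
The state is a dict: "t": time; "q": joint angles; "dq": joint speeds; "effort": joint torques, N m; "tcp_pos": TCP position; "tcp_rot": TCP orientation; "ft_force": force on the tool from outside, world axes, zero at the start; "torque": the same for the moment, N m; "opening": finger opening in m.
Only numpy, scipy, OpenCV 4.12 (cv2) and the standard library are available. Lean on these libraries where they do the work, as an engineer would, in place of code of your own. Each camera call takes 0.05 s, during which the arm holds its last target.

### The job

Close up the transport case with the circuit board in it: first push the upright metal flap all the way down flat over the board while the lid is still standing open, then swing the lid over and press it fully shut. Only push with the fingers: do not lift the case or the board or drag the case along the plinth, leave the things standing around it where they are, and finish clear of everything.

Things in the scene. Friction and masses are not known exactly. Their poses are not given: they have to be found in the camera images.
- plinth: Fixed flat grey display plinth that the case and the things around it stand on, a 420 x 600 mm board; its top is 15 to 65 mm above the bench. Origin: on its top face, under the middle of the case within 20 mm; its edges are at x -160 and +260 mm, y -330 and +270 mm from there.
- case: Cream-coloured open transport case, a box 250 mm (its x) by 200 mm (its y) by 62 mm high, walls 8 mm, about 2.6 kg, standing loose on the plinth. Origin: centre of its underside; z up. The lid is hinged on its +y long wall, the flap inside along its -y long wall; both hinge lines run along the case's x. A low black carrying handle (100 mm long, 27 to 37 mm above its underside) stands 19 mm out of the middle of the -y wall. Dark foam floor 18 mm above its underside.
- flap (a joint): Angle of the flap (rad): 0 = folded down flat over the board (its stop), about 1.57 = upright, stop at 2.0. At the start 1.65 to 1.9: upright, leaning out a little towards the case's -y. Its hinge has friction (about 0.14 N m): it stays wherever it is left and does not fall; 1 to 3 N at 80 mm from the hinge moves it.
- flap_hinge (a point): Middle of the flap's hinge line: case x 0, y -85 mm, 50 mm above the case's underside. The flap is a flat aluminium plate 205 mm (along the hinge) by 130 mm by 4 mm, dark foam on its board side. The hinge line lies in the middle of the plate's thickness. This frame turns with the flap: its x is along the hinge, its y along the plate towards the free edge, its z out of the bare metal face (up when folded, towards the case's -y when upright).
- flap_edge (a point): Middle of the flap's free edge, 130 mm from the hinge line. Folded flat, it is at case y +45 mm, 50 mm up, so 12 mm below the wall tops.
- lid (a joint): Angle of the lid (rad): 0 = shut flat on the walls (its stop), about 1.57 = upright, stop at 2.15. At the start 1.7 to 2.05: open, leaning out to the case's +y. Stiff friction hinge (about 0.55 N m): it stays wherever it is left and does not fall shut; 1 to 6 N at 140 mm from the hinge moves it; the lid weighs about 0.34 kg. The lid strikes the flap if the flap is still up.
- lid_hinge (a point): Middle of the lid's hinge line: case x 0, y +100 mm, 62.5 mm above the case's underside. The lid is a flat cream-coloured panel 250 mm (along the hinge) by 200 mm by 12 mm, with the hinge line in the plane of its inner face, so that shut its top is 74.5 mm up. Three look-only flat ribs 1.5 mm high run on its outer face. This frame turns with the lid: -y along the panel towards the free edge, z out of its outer face (up when shut, towards the case's +y when open upright).
- lid_edge (a point): Middle of the lid's free edge, 200 mm from the hinge line, mid-thickness. Shut, it is over the case's -y wall.
- board: Loose circuit board lying on the foam floor in the middle of the case, 160 x 110 mm, 3 mm thick with chips up to 9 mm. Origin: centre of its underside. It is to stay lying there; the folded flap lies above it without touching.
- spray_bottle: Bystander: white round bottle, 48 mm diameter, 110 mm tall, standing near the case's +x, +y corner. Origin: centre of its underside.
- reel: Bystander: metal reel standing on its flange, 60 mm diameter, 42 mm tall, near the case's +x, -y corner. Origin: centre of its underside.
- parts_box: Bystander: small cardboard box 60 x 90 x 50 mm beyond the case's +x end. Origin: centre of its underside.
- screwdriver: Bystander: screwdriver lying on the plinth on the case's -y side, roughly along the case's x, about 200 mm long. Origin: underside of its middle.

How it is judged:
On the way, in this order (a step that is already met when the one before it is completed fails the run):
1. the flap is folded down flat (within 0.08 rad) while the lid still stands open (above 1.3 rad) (value of joint flap below 0.08 rad and value of joint lid above 1.3 rad), for 0.2 s.
2. the lid is shut (within 0.05 rad) over the folded flap (value of joint lid below 0.05 rad and value of joint flap below 0.08 rad), for 0.2 s.
At the end, for the whole second after the job is handed in: Flap within 0.08 rad of flat and lid within 0.05 rad of shut; the case at rest on the plinth within 40 mm of where it stood, the board still lying in it, and the four bystanders within 30 mm of where they were (all of step 2 and linear speed of case below 0.02 m/s and distance of case from where it was at the start of the episode below 0.04 m and z of case in the frame of plinth below 0.006 m and horizontal distance between board and case below 0.045 m and z of board in the frame of case below 0.03 m and distance of each of spray_bottle, reel, parts_box, screwdriver from where it was at the start of the episode below 0.03 m); the robot touches nothing.
It fails at once if the lid is brought down on a flap that is still up (value of joint lid below 1.2 rad and value of joint flap above 0.3 rad).
It fails at once if the case is lifted or tipped (z of case in the frame of plinth above 0.012 m or angle between case's own z axis and vertical above 0.1 rad).
It fails at once if the case is dragged more than 40 mm (distance of case from where it was at the start of the episode above 0.04 m).
It fails at once if the board is lifted (z of board in the frame of case above 0.035 m).
It fails at once if a bystander is lifted, knocked over or moved more than 30 mm (distance of any of spray_bottle, reel, parts_box, screwdriver from where it was at the start of the episode above 0.03 m or angle between spray_bottle's own z axis and vertical above 0.5 rad).
It also fails if it takes over 53 s, if anything falls off the work surface, if the arm or the gripper's body presses on something with over 40 N, if the wrist force passes 120 N, or if a joint passes its speed limit or range.

## Working session

There is one attempt and no reset: what is moved stays moved. The work goes in short steps, Python scripts to look and compute and a shell command to move; the robot and the scene stay as the last step left them, time stands still between calls to the robot, and variables do not carry over. Pictures are saved under pics/ and viewed, and the job is handed in when it is done.

```bash
ls; mkdir -p pics
python3 - <<'E'
from rig import status, optics, manip
import cv2
print(status.sense())
for n in ["scene","side","wrist"]:
    print(n,optics.camera_info(n)); cv2.imwrite(f"pics/{n}0.png",optics.camera(n))
E
```

```text
pics
{'t': 0.0, 'q': array([ 1.33513154,  0.32186643, -0.07011226,  1.45168399,  0.02259256,
        1.37081665, -0.05689084]), 'dq': array([ 1.96655421e-03, -1.00385346e-03, -6.74096243e-04, -1.41346530e-03,
       -3.05926093e-05,  7.77730877e-04, -6.88519587e-04]), 'effort': array([ 2.26586608e-04, -4.91291535e+01, -4.03669160e-01, -3.12528241e+01,
       -6.36410387e-02,  4.36869403e-02,  1.86337852e-04]), 'tcp_pos': array([ 0.16049419, -0.62928801,  0.22142903]), 'tcp_rot': array([-9.79625464e-04,  9.92207811e-01,  1.24590015e-01, -1.65079058e-04]), 'ft_force': array([ 0.25758997, -0.08033063,  0.37628911]), 'torque': array([0.02750883, 0.04388962, 0.05098628]), 'opening': 0.08684897813565268}
scene {'vfov': 49.06417532807265, 'cx': 319.2997151998573, 'cy': 189.40776454591358, 'k1': -0.0954878833299896, 'xyz': array([ 1.3051986 , -0.30269765,  0.89481671]), 'orientation': array([-0.31297488,  0.76835723,  0.51265342, -0.22104379])}
side {'vfov': 48.40777615882068, 'cx': 317.0417267865074, 'cy': 197.96714347974424, 'k1': -0.013086567472967787, 'xyz': array([ 0.78908826, -0.57640803,  0.97970169]), 'orientation': array([-0.2946785 ,  0.93916925,  0.16810565, -0.05353693])}
wrist {'vfov': 71.57545948049183, 'cx': 317.0108248287934, 'cy': 199.0343135078182, 'k1': -0.003941048079946138, 'xyz': array([ 0.22499125, -0.61316492,  0.38288177]), 'orientation': array([ 0.09762902,  0.78368833, -0.60851614, -0.07751959])}
```

View pics/scene0.png

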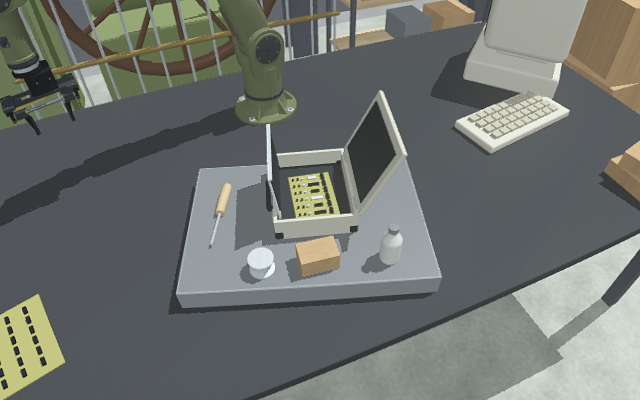

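View pics/side0.png

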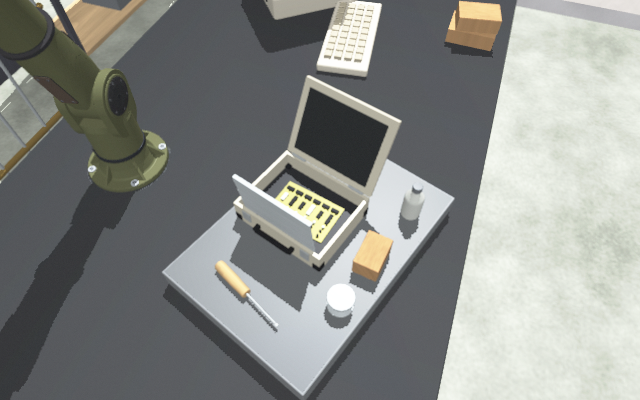

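View pics/wrist0.png

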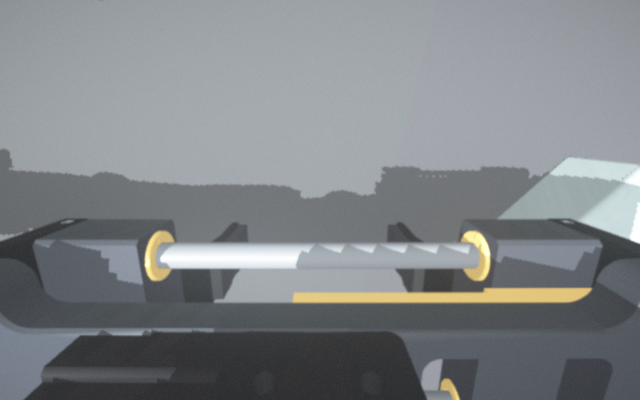

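The scene view shows the case near (315,195), with the flap edge at about (269,127–180) and the lid at (345–405,95–210). In the side view the case is near (300,210). I'll zoom in to pick the corners.

Run:
```python
import cv2
a=cv2.imread("pics/scene0.png")[85:285,170:450]; cv2.imwrite("pics/sc_crop.png",cv2.resize(a,None,fx=2.85,fy=2.85,interpolation=cv2.INTER_CUBIC))
a=cv2.imread("pics/side0.png")[75:275,225:435]; cv2.imwrite("pics/si_crop.png",cv2.resize(a,None,fx=3,fy=3,interpolation=cv2.INTER_CUBIC))
```

```text
(no output)
```

View pics/sc_crop.png

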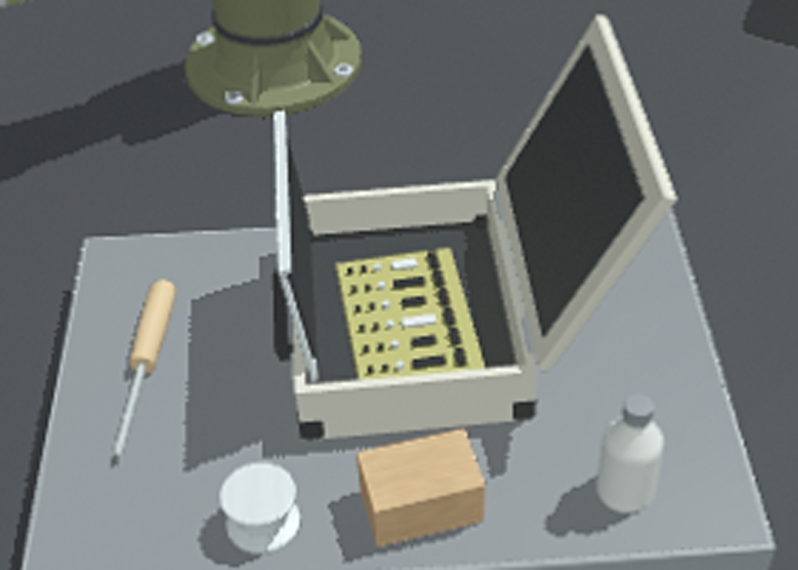

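View pics/si_crop.png

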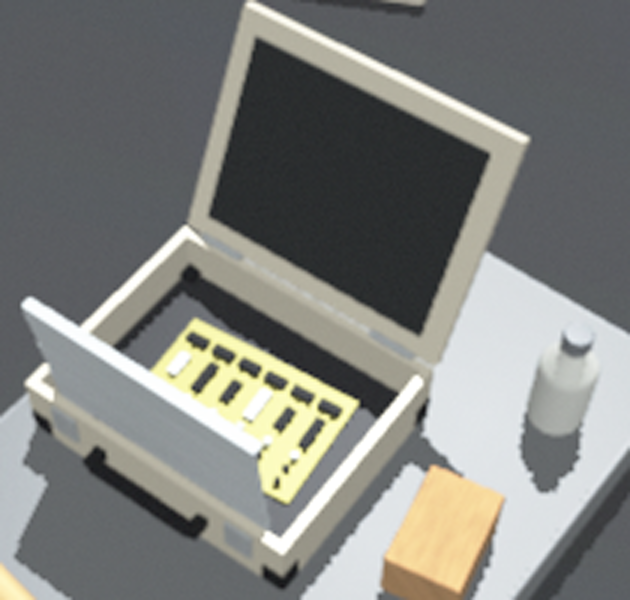

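```bash
cat > h.py <<'E'
import numpy as np, cv2
from rig import optics
from scipy.spatial.transform import Rotation as R
def ray(n,u,v,info=None):
    i=info or optics.camera_info(n); f=200/np.tan(np.radians(i['vfov']/2))
    d=np.array([(u-i['cx'])/f,(v-i['cy'])/f]); s=d.copy()
    for _ in range(30): s=d/(1+i['k1']*(s@s))
    q=i['orientation']; r=R.from_quat([q[1],q[2],q[3],q[0]]).apply([s[0],s[1],1])
    return np.array(i['xyz']),r/np.linalg.norm(r)
def proj(n,P):
    i=optics.camera_info(n); f=200/np.tan(np.radians(i['vfov']/2)); q=i['orientation']
    c=R.from_quat([q[1],q[2],q[3],q[0]]).inv().apply(np.array(P)-i['xyz']); s=c[:2]/c[2]; s=s*(1+i['k1']*(s@s))
    return s*f+[i['cx'],i['cy']]
def tri(p,q):
    (a,u),(b,v)=ray('scene',*p),ray('side',*q)
    t=np.linalg.lstsq(np.c_[u,-v],b-a,rcond=None)[0]
    P,Q=a+u*t[0],b+v*t[1]; return (P+Q)/2,np.linalg.norm(P-Q)
def plane(n,u,v,z):
    a,d=ray(n,u,v); return a+d*(z-a[2])/d[2]
def c(x,y): return ((x+.5)/2.85-.5+170,(y+.5)/2.85-.5+85)
def s(x,y): return ((x+.5)/3-.5+225,(y+.5)/3-.5+75)
E
python3 - <<'E'
from h import *
np.set_printoptions(precision=4,suppress=True)
D={'rim+x-y':(c(297,392),s(278,553)),'rim+x+y':(c(536,375),s(428,372)),'rim-x+y':(c(495,182),s(187,228)),
'lid-x':(c(599,18),s(250,4)),'lid+x':(c(673,200),s(527,138)),'flap-x':(c(279,113),s(28,302)),'flap+x':(c(286,271),s(258,455)),
'bottle cap top':(c(638,404),s(578,336))}
r={}
for k,(a,b) in D.items():
    P,e=tri(a,b); r[k]=P; print(k,P,round(e,4))
print('rim-x-y(side)',plane('side',*s(33,380),r['rim+x+y'][2]))
print(np.linalg.norm(r['rim+x-y']-r['rim+x+y']),np.linalg.norm(r['rim-x+y']-r['rim+x+y']))
E
```

```text
rim+x-y [ 0.6348 -0.1617  0.1142] 0.0012
rim+x+y [0.6905 0.0308 0.1092] 0.0008
rim-x+y [0.4559 0.0986 0.1169] 0.0009
lid-x [0.4848 0.1822 0.2985] 0.0006
lid+x [0.7196 0.1203 0.2944] 0.0012
flap-x [ 0.4239 -0.0981  0.237 ] 0.0003
flap+x [ 0.6183 -0.1548  0.2335] 0.0045
bottle cap top [0.7935 0.0636 0.1665] 0.0021
rim-x-y(side) [ 0.3995 -0.0844  0.1092]
0.20045503769960324 0.24437308358358012
```

Triangulation gives the case centre at about (0.545, -0.030) with a yaw of about -16°. The plinth top is at about z 0.051, the flap angle is about 1.68 and the lid about 2.03. Next I'll move to just outside the flap with the jaws shut and aligned along case x.

```bash
python3 -m creep '[{"dx":34,"dy":45,"wz":0.104,"jaw":0},{"dx":68,"dy":90,"wz":0.208,"jaw":0},{"dx":102,"dy":135,"wz":0.312,"jaw":0},{"dx":136,"dy":180,"wz":0.416,"jaw":0},{"dx":170,"dy":225,"wz":0.52,"jaw":0},{"dx":204,"dy":270,"wz":0.624,"jaw":0},{"dx":238,"dy":315,"wz":0.728,"jaw":0},{"dx":272,"dy":360,"wz":0.832,"jaw":0},{"dx":306,"dy":405,"wz":0.936,"jaw":0},{"dx":338,"dy":448,"wz":1.04,"jaw":0}]' 20
python3 - <<'E'
from h import *; from rig import status
s_=status.sense(); print(s_['q'],s_['ft_force'])
a=optics.camera('scene'); b=optics.camera('side'); cv2.imwrite('pics/m1.png',cv2.resize(np.hstack([a[60:320,150:470],b[30:290,180:500]]),None,fx=1.25,fy=1.25))
E
```

```text
[ 1.33509618  0.32165642 -0.07011746  1.45141562  0.02259755  1.37078522
 -0.05689503] [-0.94985525 -0.17191344 -0.09275305]$[0]: bad value
```

View pics/m1.png

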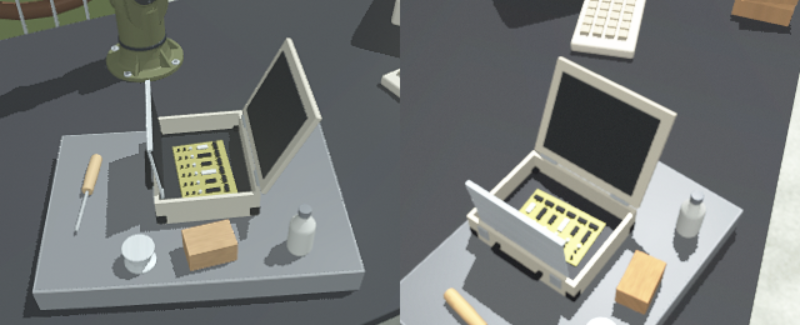

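The arm hasn't moved because row 0 was refused. I'll retry with every key present.

```bash
python3 -m creep '[{"dx":34,"dy":45,"dz":0,"wx":0,"wy":0,"wz":0.104,"jaw":0}]' 20
```

```text
t: 0.38
tcp_pos: [0.1904, -0.5868, 0.221]
tcp_rot: [-0.0, 0.985, 0.173, -0.001]
ft_force: [0.8, -0.2, 1.6]
opening: 0.0827
```

```bash
python3 -m creep '[{"dx":34,"dy":45,"dz":0,"wx":0,"wy":0,"wz":0.104,"jaw":0},{"dx":68,"dy":90,"dz":0,"wx":0,"wy":0,"wz":0.208,"jaw":0},{"dx":102,"dy":135,"dz":0,"wx":0,"wy":0,"wz":0.312,"jaw":0},{"dx":136,"dy":180,"dz":0,"wx":0,"wy":0,"wz":0.416,"jaw":0},{"dx":170,"dy":225,"dz":0,"wx":0,"wy":0,"wz":0.52,"jaw":0},{"dx":204,"dy":270,"dz":0,"wx":0,"wy":0,"wz":0.624,"jaw":0},{"dx":238,"dy":315,"dz":0,"wx":0,"wy":0,"wz":0.728,"jaw":0},{"dx":272,"dy":360,"dz":0,"wx":0,"wy":0,"wz":0.832,"jaw":0},{"dx":306,"dy":403,"dz":0,"wx":0,"wy":0,"wz":0.935,"jaw":0},{"dx":306,"dy":403,"dz":-15,"wx":0,"wy":0,"wz":0.935,"jaw":0}]' 20
python3 - <<'E'
from h import *; from rig import status
s_=status.sense(); print(s_['q'],s_['ft_force'])
a=optics.camera('scene'); b=optics.camera('side'); cv2.imwrite('pics/m2.png',cv2.resize(np.hstack([a[60:320,150:470],b[30:290,180:500]]),None,fx=1.25,fy=1.25))
E
```

```text
t: 1.62
tcp_pos: [0.4999, -0.1786, 0.2071]
tcp_rot: [0.001, 0.798, 0.602, 0.001]
ft_force: [-0.6, -0.6, 0.6]
opening: 0.0007
[ 0.82775939  0.10764729 -0.56877105  1.7530804   0.0608014   1.29566199
 -0.03277158] [-0.64876344 -0.62592543  0.55247998]
```

View pics/m2.png

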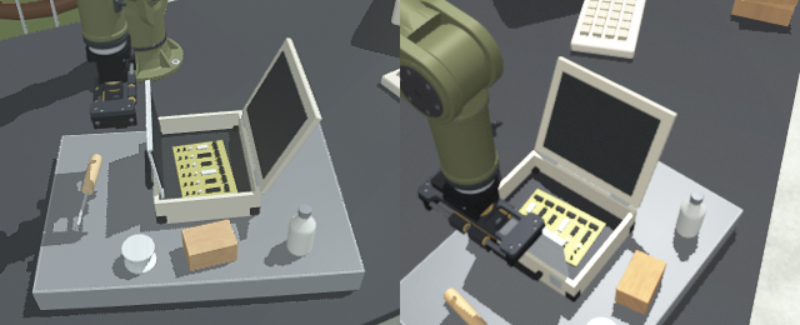

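The fingers are closed beside the flap, about 45 mm outside it. Now I'll push the flap over along an arc.

```bash
python3 -m creep '[{"dx":12,"dy":43,"dz":-11,"wx":0,"wy":0,"wz":0,"jaw":0},{"dx":16,"dy":56,"dz":-11,"wx":0,"wy":0,"wz":0,"jaw":0},{"dx":21,"dy":72,"dz":-13,"wx":0,"wy":0,"wz":0,"jaw":0},{"dx":25,"dy":87,"dz":-16,"wx":0,"wy":0,"wz":0,"jaw":0},{"dx":29,"dy":102,"dz":-23,"wx":0,"wy":0,"wz":0,"jaw":0},{"dx":33,"dy":115,"dz":-32,"wx":0,"wy":0,"wz":0,"jaw":0},{"dx":36,"dy":126,"dz":-43,"wx":0,"wy":0,"wz":0,"jaw":0},{"dx":39,"dy":135,"dz":-57,"wx":0,"wy":0,"wz":0,"jaw":0},{"dx":42,"dy":145,"dz":-77,"wx":0,"wy":0,"wz":0,"jaw":0},{"dx":42,"dy":145,"dz":-77,"wx":0,"wy":0,"wz":0,"jaw":0}]'
python3 - <<'E'
from h import *; from rig import status
a=optics.camera('scene'); b=optics.camera('side'); cv2.imwrite('pics/m3.png',cv2.resize(np.hstack([a[60:320,150:470],b[30:290,180:500]]),None,fx=1.25,fy=1.25))
E
```

```text
t: 2.98
tcp_pos: [0.5361, -0.0366, 0.125]
tcp_rot: [-0.003, 0.8, 0.6, -0.003]
ft_force: [-0.1, -0.3, -0.2]
opening: 0.0001
```

View pics/m3.png

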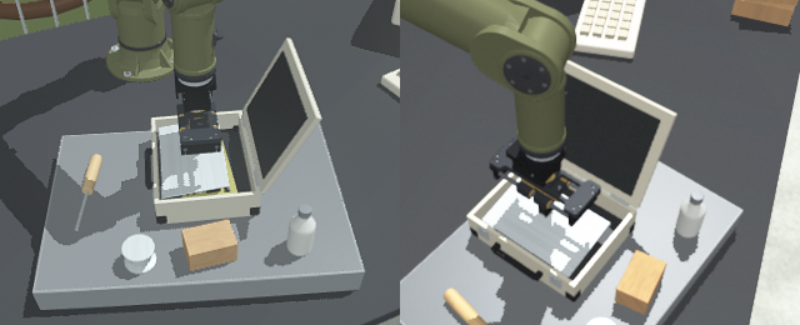

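The flap is nearly down, with its free edge in view over the board. I'll press straight down, gradually.

```bash
python3 -m creep '[{"dx":1,"dy":3,"dz":-8,"wx":0,"wy":0,"wz":0,"jaw":0},{"dx":1,"dy":4,"dz":-14,"wx":0,"wy":0,"wz":0,"jaw":0},{"dx":1,"dy":4,"dz":-18,"wx":0,"wy":0,"wz":0,"jaw":0},{"dx":1,"dy":4,"dz":-18,"wx":0,"wy":0,"wz":0,"jaw":0}]'
```

```text
t: 3.58
tcp_pos: [0.5385, -0.034, 0.1114]
tcp_rot: [-0.001, 0.801, 0.599, -0.003]
ft_force: [-6.2, -0.3, 17.7]
opening: 0.0004
```

Pressing meets 17.7 N at z 0.111, so the flap is probably on its stop. I'll back off and check from the images.

```bash
python3 -m creep '[{"dx":0,"dy":0,"dz":-7,"wx":0,"wy":0,"wz":0,"jaw":0},{"dx":0,"dy":0,"dz":-7,"wx":0,"wy":0,"wz":0,"jaw":0},{"dx":0,"dy":0,"dz":-7,"wx":0,"wy":0,"wz":0,"jaw":0}]'
python3 -m creep '[{"dx":0,"dy":0,"dz":50,"wx":0,"wy":0,"wz":0,"jaw":0},{"dx":0,"dy":0,"dz":110,"wx":0,"wy":0,"wz":0,"jaw":0},{"dx":0,"dy":0,"dz":170,"wx":0,"wy":0,"wz":0,"jaw":0},{"dx":0,"dy":0,"dz":230,"wx":0,"wy":0,"wz":0,"jaw":0},{"dx":0,"dy":0,"dz":230,"wx":0,"wy":0,"wz":0,"jaw":0}]'
python3 - <<'E'
from h import *
a=optics.camera('scene'); b=optics.camera('side'); cv2.imwrite('pics/s4.png',a);cv2.imwrite('pics/d4.png',b)
cv2.imwrite('pics/m4a.png',cv2.resize(a[85:285,170:450],None,fx=2.85,fy=2.85,interpolation=2));cv2.imwrite('pics/m4b.png',cv2.resize(b[75:275,225:435],None,fx=3,fy=3,interpolation=2))
E
```

```text
t: 3.95
tcp_pos: [0.5387, -0.034, 0.111]
tcp_rot: [0.0, 0.801, 0.599, -0.004]
ft_force: [-17.1, -0.5, 43.1]
opening: 0.0001
t: 4.58
tcp_pos: [0.541, -0.0335, 0.3462]
tcp_rot: [0.004, 0.801, 0.599, -0.001]
ft_force: [0.2, 0.7, -0.6]
opening: 0.0005
```

View pics/m4a.png

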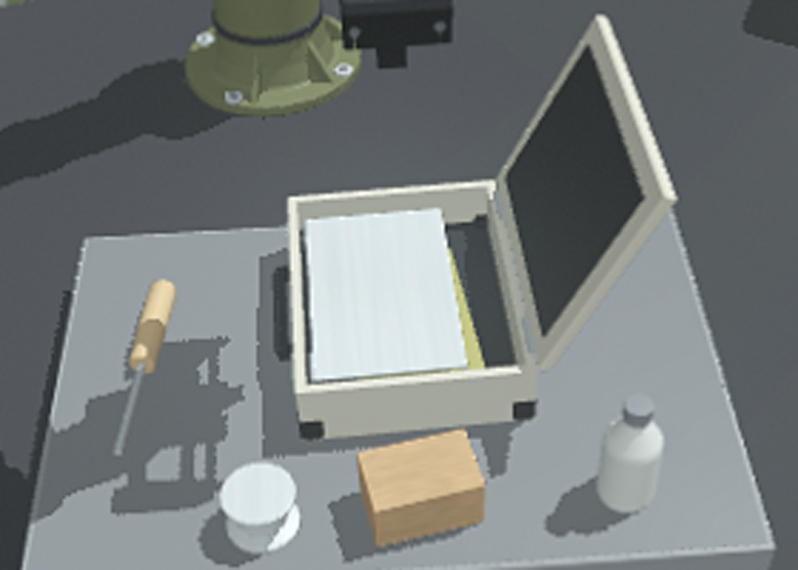

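View pics/m4b.png

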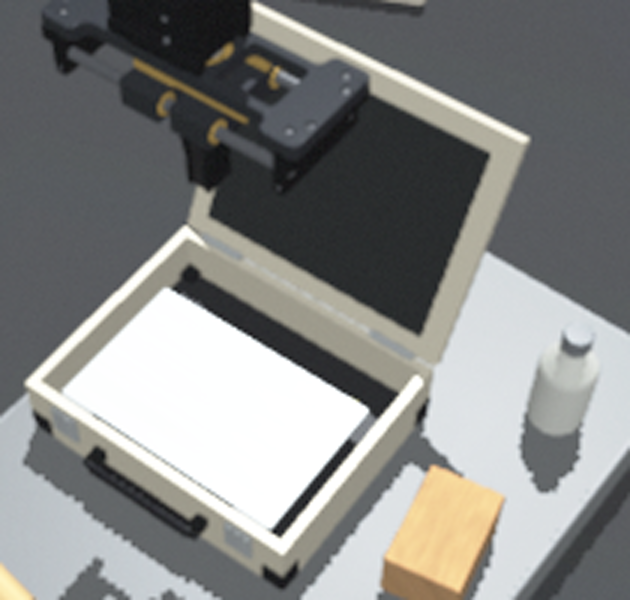

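Run:
```python
from h import *
np.set_printoptions(precision=4,suppress=True)
D={'edge-x':(c(441,209),s(170,289)),'edge+x':(c(467,369),s(368,409)),'hinge+x':(c(311,379),s(268,529)),'rim-x-y':(c(288,198),s(28,383)),'rim+x-y':(c(297,392),s(278,553)),'rim+x+y':(c(536,375),s(428,372)),'rim-x+y':(c(495,182),s(187,228))}
r={}
for k,(a,b) in D.items():
    P,e=tri(a,b); r[k]=P; print(k,P,round(e,4))
print(sum(r[k] for k in r if 'rim' in k)/4)
```

```text
edge-x [0.4656 0.0375 0.1106] 0.0014
edge+x [ 0.6564 -0.0168  0.1038] 0.0029
hinge+x [ 0.6207 -0.1446  0.1093] 0.0009
rim-x-y [ 0.4021 -0.0946  0.1204] 0.0
rim+x-y [ 0.6348 -0.1617  0.1142] 0.0012
rim+x+y [0.6905 0.0308 0.1092] 0.0008
rim-x+y [0.4559 0.0986 0.1169] 0.0009
[ 0.5458 -0.0317  0.1152]
```

The flap's free edge and hinge side are level to within a few mm, and the case hasn't moved. Now I'll go over the lid to its outside.

```bash
python3 -m creep '[{"dx":15,"dy":49,"dz":10,"wx":0,"wy":0,"wz":0,"jaw":0},{"dx":30,"dy":98,"dz":20,"wx":0,"wy":0,"wz":0,"jaw":0},{"dx":45,"dy":147,"dz":20,"wx":0,"wy":0,"wz":0,"jaw":0},{"dx":60,"dy":196,"dz":20,"wx":0,"wy":0,"wz":0,"jaw":0},{"dx":75,"dy":247,"dz":20,"wx":0,"wy":0,"wz":0,"jaw":0},{"dx":75,"dy":247,"dz":0,"wx":0,"wy":0,"wz":0,"jaw":0},{"dx":75,"dy":247,"dz":-35,"wx":0,"wy":0,"wz":0,"jaw":0},{"dx":75,"dy":247,"dz":-70,"wx":0,"wy":0,"wz":0,"jaw":0},{"dx":75,"dy":247,"dz":-70,"wx":0,"wy":0,"wz":0,"jaw":0}]'
python3 - <<'E'
from h import *; from rig import status
print(status.sense()['q'])
a=optics.camera('scene'); b=optics.camera('side'); cv2.imwrite('pics/m5.png',cv2.resize(np.hstack([a[60:320,150:470],b[30:290,180:500]]),None,fx=1.25,fy=1.25))
E
```

```text
t: 5.8
tcp_pos: [0.6116, 0.2116, 0.266]
tcp_rot: [-0.0, 0.801, 0.599, -0.008]
ft_force: [0.6, -0.0, 0.3]
opening: 0.0006
[ 0.21216533  0.41772558 -0.81026153  1.35416657  0.29936025  1.5102612
 -0.86312333]
```

View pics/m5.png

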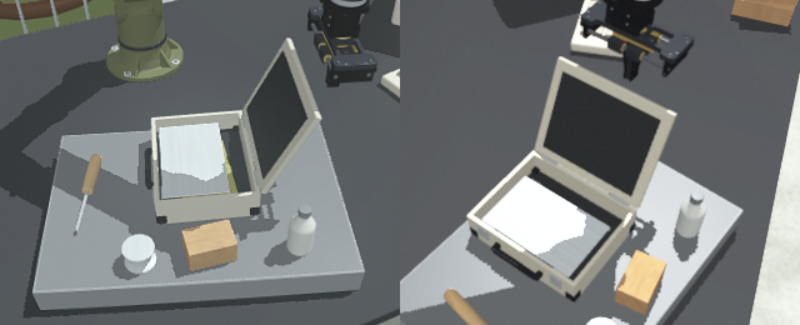

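The lid is still open and untouched, and the fingers are outside it. Now I'll push it to upright.

```bash
python3 -m creep '[{"dx":-7,"dy":-24,"dz":9,"wx":0,"wy":0,"wz":0,"jaw":0},{"dx":-12,"dy":-42,"dz":10,"wx":0,"wy":0,"wz":0,"jaw":0},{"dx":-16,"dy":-55,"dz":10,"wx":0,"wy":0,"wz":0,"jaw":0},{"dx":-19,"dy":-67,"dz":10,"wx":0,"wy":0,"wz":0,"jaw":0},{"dx":-23,"dy":-80,"dz":10,"wx":0,"wy":0,"wz":0,"jaw":0},{"dx":-27,"dy":-92,"dz":10,"wx":0,"wy":0,"wz":0,"jaw":0},{"dx":-30,"dy":-105,"dz":10,"wx":0,"wy":0,"wz":0,"jaw":0},{"dx":-33,"dy":-115,"dz":10,"wx":0,"wy":0,"wz":0,"jaw":0},{"dx":-36,"dy":-125,"dz":10,"wx":0,"wy":0,"wz":0,"jaw":0}]'
python3 - <<'E'
from h import *
a=optics.camera('scene'); b=optics.camera('side'); cv2.imwrite('pics/m6.png',cv2.resize(np.hstack([a[60:320,150:470],b[30:290,180:500]]),None,fx=1.25,fy=1.25))
E
```

```text
t: 7.02
tcp_pos: [0.5774, 0.0869, 0.2805]
tcp_rot: [0.0, 0.801, 0.599, -0.005]
ft_force: [0.9, 2.8, 2.4]
opening: 0.0003
```

View pics/m6.png

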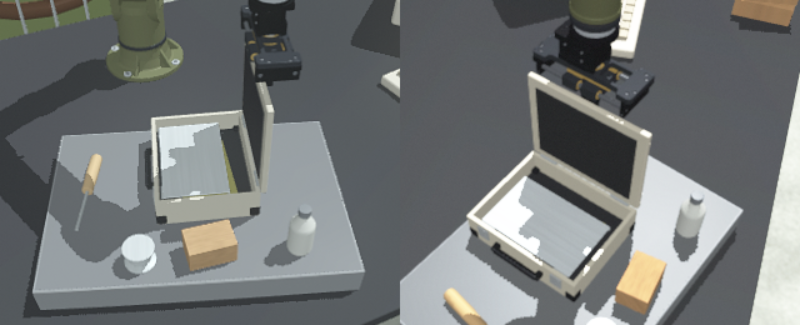

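The lid is upright, the contact force is small and the case hasn't moved. I'll continue down the arc.

```bash
python3 -m creep '[{"dx":-6,"dy":-20,"dz":0,"wx":0,"wy":0,"wz":0,"jaw":0},{"dx":-12,"dy":-41,"dz":-2,"wx":0,"wy":0,"wz":0,"jaw":0},{"dx":-17,"dy":-60,"dz":-8,"wx":0,"wy":0,"wz":0,"jaw":0},{"dx":-23,"dy":-80,"dz":-16,"wx":0,"wy":0,"wz":0,"jaw":0},{"dx":-28,"dy":-96,"dz":-26,"wx":0,"wy":0,"wz":0,"jaw":0},{"dx":-32,"dy":-112,"dz":-39,"wx":0,"wy":0,"wz":0,"jaw":0},{"dx":-36,"dy":-126,"dz":-54,"wx":0,"wy":0,"wz":0,"jaw":0},{"dx":-40,"dy":-139,"dz":-70,"wx":0,"wy":0,"wz":0,"jaw":0},{"dx":-42,"dy":-146,"dz":-82,"wx":0,"wy":0,"wz":0,"jaw":0}]'
python3 - <<'E'
from h import *
a=optics.camera('scene'); b=optics.camera('side'); cv2.imwrite('pics/m7.png',cv2.resize(np.hstack([a[60:320,150:470],b[30:290,180:500]]),None,fx=1.25,fy=1.25))
E
```

```text
t: 8.25
tcp_pos: [0.5345, -0.0617, 0.1967]
tcp_rot: [0.001, 0.802, 0.597, -0.006]
ft_force: [0.7, 0.7, 1.0]
opening: 0.0008
```

View pics/m7.png

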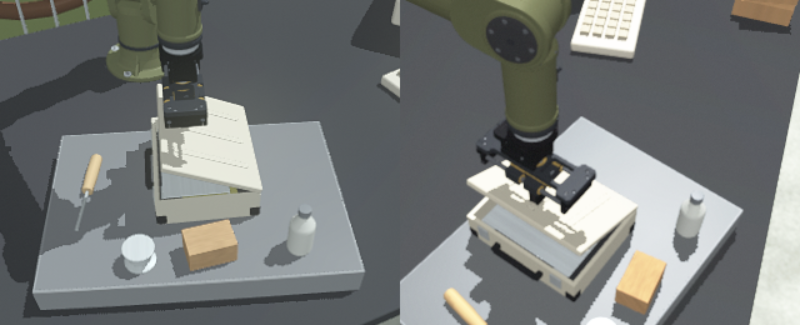

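The lid is at about 25° and following well. I'll continue down to closed.

```bash
python3 -m creep '[{"dx":-2,"dy":-5,"dz":-12,"wx":0,"wy":0,"wz":0,"jaw":0},{"dx":-3,"dy":-9,"dz":-24,"wx":0,"wy":0,"wz":0,"jaw":0},{"dx":-4,"dy":-12,"dz":-36,"wx":0,"wy":0,"wz":0,"jaw":0},{"dx":-4,"dy":-15,"dz":-46,"wx":0,"wy":0,"wz":0,"jaw":0},{"dx":-5,"dy":-17,"dz":-54,"wx":0,"wy":0,"wz":0,"jaw":0},{"dx":-5,"dy":-17,"dz":-60,"wx":0,"wy":0,"wz":0,"jaw":0},{"dx":-5,"dy":-17,"dz":-65,"wx":0,"wy":0,"wz":0,"jaw":0},{"dx":-5,"dy":-17,"dz":-65,"wx":0,"wy":0,"wz":0,"jaw":0}]'
```

```text
t: 9.35
tcp_pos: [0.5285, -0.0795, 0.1341]
tcp_rot: [0.001, 0.802, 0.597, -0.008]
ft_force: [-7.9, -0.0, 19.1]
opening: 0.0006
```

The lid stops hard at z 0.134. That puts the plinth at 0.0596, which agrees with the 0.059 from the flap stop. I'll press a little more, then retreat clear.

```bash
python3 -m creep '[{"dx":0,"dy":0,"dz":-5,"wx":0,"wy":0,"wz":0,"jaw":0},{"dx":0,"dy":0,"dz":-5,"wx":0,"wy":0,"wz":0,"jaw":0},{"dx":0,"dy":0,"dz":-5,"wx":0,"wy":0,"wz":0,"jaw":0}]'
python3 -m creep '[{"dx":0,"dy":0,"dz":40,"wx":0,"wy":0,"wz":0,"jaw":0},{"dx":0,"dy":0,"dz":90,"wx":0,"wy":0,"wz":0,"jaw":0},{"dx":0,"dy":0,"dz":140,"wx":0,"wy":0,"wz":0,"jaw":0},{"dx":0,"dy":0,"dz":190,"wx":0,"wy":0,"wz":0,"jaw":0},{"dx":0,"dy":0,"dz":220,"wx":0,"wy":0,"wz":0,"jaw":0},{"dx":0,"dy":0,"dz":220,"wx":0,"wy":0,"wz":0,"jaw":0},{"dx":0,"dy":0,"dz":220,"wx":0,"wy":0,"wz":0,"jaw":0}]'
python3 - <<'E'
from h import *
a=optics.camera('scene'); b=optics.camera('side')
cv2.imwrite('pics/m8a.png',cv2.resize(a[85:285,170:450],None,fx=2.85,fy=2.85,interpolation=2));cv2.imwrite('pics/m8b.png',cv2.resize(b[75:275,225:435],None,fx=3,fy=3,interpolation=2))
E
```

```text
t: 9.72
tcp_pos: [0.5286, -0.0795, 0.1339]
tcp_rot: [0.002, 0.802, 0.597, -0.009]
ft_force: [-13.3, 1.3, 31.4]
opening: 0.0004
t: 10.6
tcp_pos: [0.5282, -0.0794, 0.3527]
tcp_rot: [0.001, 0.802, 0.597, -0.01]
ft_force: [0.7, -0.2, -0.3]
opening: 0.0005
```

View pics/m8a.png

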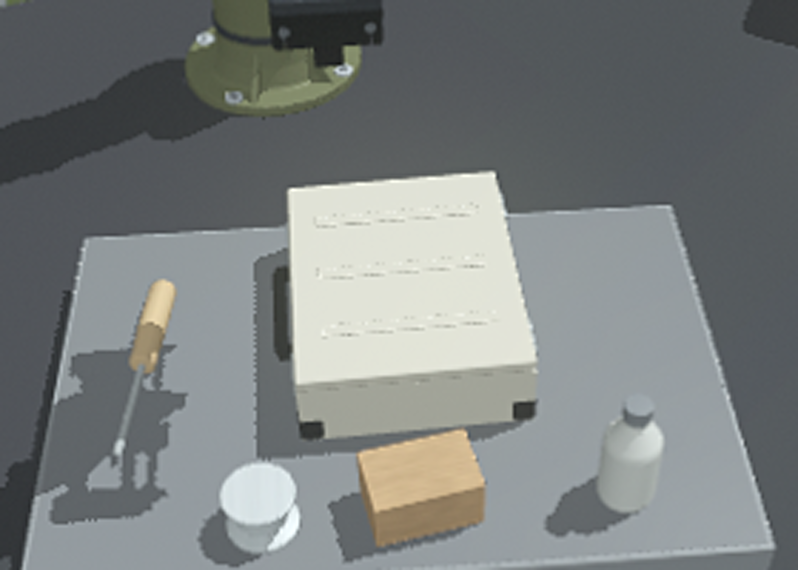

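View pics/m8b.png

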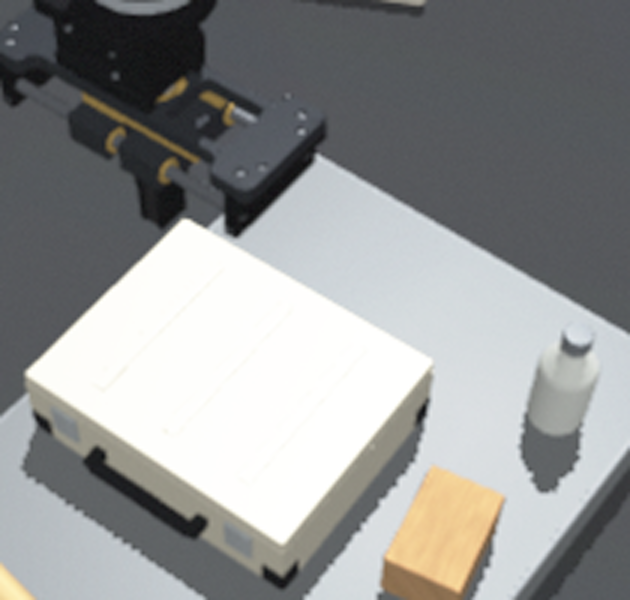

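Both views show the lid flush with the case. The feet at scene-crop (312,429) and (524,410) and the bystanders are where they were at the start, and the arm is clear above.

```bash
python3 -c "
from rig import close_job
print(close_job())"
```

```text
the job is handed in; nothing more can be done
None
```

The case is closed: I folded the flap flat over the board while the lid stood open at about 2.0 rad, then swung the lid over and pressed it shut. The job was handed in about 10.6 s into the 53 s limit, and no verdict is reported.

**Pressing to the stops:** I only pushed with the closed fingers. Both parts met hard stops: the flap at z 0.111 m (43 N) and the lid at z 0.134 m (31 N). The two heights agree with each other, each putting the plinth top at about 0.059 m.

**Last images:** The lid sits flush on the walls, the case has not visibly moved, and the bystanders look to be where they started. The arm is about 0.2 m above the case with no contact force.

**What disagreed or was not checked:**
- The cameras put the plinth at about 0.053 m, roughly 6 mm lower than the contact heights. I used the contact values.
- The flap angle was judged only from images (level within a few mm) and from the stop force. I could not see the flap or the board once the lid was shut.
- My first move command was refused for missing keys and moved nothing.

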